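# Bring the glued heel to the stop of the heel jig

## Robot

A 6-joint arm with a two-finger parallel gripper is mounted at the origin on the work surface. World frame = base frame: x ahead of the robot, y to its left, z up, the work surface at z = 0. Lengths are in mm, angles in rad, forces in N, time in s.
With the tool pointing down it reaches from about 400 to 925 mm from the base axis. Payload 12.5 kg.
Tool frame: the origin (TCP) lies at the very end of the fingers, on their centre line; the grasp point (between the pads) lies 19 mm behind it; z points along the fingers, y is the direction in which the jaws open and shut (so a half turn about z gives the same grasp; the last joint's range is limited). The gripper opens to 95 mm and grips with 3 to 60 N. Pads are 20 mm wide; open, the fingers measure 119 mm over their backs; the gripper's body (75 mm by 180 mm) begins 59 mm behind the grasp point.
Start: joints at [1.227, 0.491, 1.559, -0, 1.092, -0.106], TCP at [147.21, 607.434, 214.661] pointing down, gripper open.
Joint ranges: [-3.1, 3.1], [-0.84, 2.19], [0.05, 2.79], [-1.13, 4.28], [0.06, 2.93], [-2.69, 2.69]. Speed limits (rad/s): [2.22, 2.22, 2.79, 3.14, 3.14, 3.14].

## Interface

Orientations are given as [roll, pitch, yaw] about the fixed x, y, z axes, in that order (R = Rz(yaw) Ry(pitch) Rx(roll)).
In Python, from cell import env gives the robot as it stands. The module is installed in compiled form; this text tells all that it offers.
- The arm moves only by the tool arm_command, never from a script. Its argument "deltas" is a list that holds one entry, the list of rows, each a list of 5 numbers: the closure, from 0 (fully open) to 1 (shut), then the shift along the world's x, y, z as a fraction of full scale, then the turn about the world's z as a fraction of full scale. In form: [[[grip, dx, dy, dz, twist], ...]]. A call has 1 to 12 rows; each row shifts and turns the pose as measured when the row begins; what a row does not reach is not made up. Full scale, the value 1, is 100 mm for a shift and pi/4 rad for a turn. A row lasts 1/12 s, in which the tool goes at most 41.7 mm and 7.16 degrees, less where a joint would pass 70% of its speed; a pose out of reach is approached as far as the arm can. A call with a number of a shift or a turn outside -1 to 1 is refused whole. A call with a gripper value outside its range is refused whole. The fingers move at their own pace and stop on an object; the grip force is fixed at half the most. Time passes only in rows, so rows that do not move let the fingers close. It gives the time, the measured TCP pose, the force and the opening at its end, in the units of the state.
- env.state(): the state, without advancing time (a new reading comes with each control period).
- env.read_camera(name): name is "side" or "top" or "wrist"; returns a dict with "frame" (420x560x3 uint8, red, green, blue), "fx", "fy", "cx", "cy" (pixels), "R" (3x3) and "t" (3): a world point X has camera coordinates R X + t; the wrist camera has in their place "tool_from_camera" (4x4, takes a point from camera to tool coordinates, whose origin is the TCP and whose axes are the flange's). Camera axes: x right, y down, z forward; pixel columns grow to the right and rows downward; lengths in mm; the calibration is good to about 2 mm. The wrist camera is an equidistant fisheye: a pixel r from the principal point sees the ray r / f radians off the axis. A picture is of the moment at which its call begins: read the wrist's pose just before it. There is no depth.
- env.job_done(): hands the job in, once; it reports no verdict.
The state is a dict: "t": time; "joints": joint angles; "qvel": joint speeds; "tau": joint torques, N m; "eef_pos": TCP position; "tcp_rot": TCP orientation; "ft_force": force on the tool from outside, world axes, zero at the start; "moment": the same for the moment, N m; "opening": opening from 0.0 (shut) to 1.0 (fully open).
Only numpy, scipy, OpenCV 4.12 (cv2) and the standard library are available. Lean on these libraries where they do the work, as an engineer would, in place of code of your own. Each camera call takes 0.05 s, during which the arm holds its last target.

## Task

Push the blue carrier disc along the L-shaped slot of the heel jig: to the corner first, then round it and along the other leg until it is fully home at the end by the steel stop. Push only the blue disc with your fingers and never lift or tip it; the burgundy heel on it is freshly glued and must not be touched. Leave the spare heel, the tools, and everything else on the bench where they are.

Things in the scene. Friction and masses are not known exactly. Their poses are not given: they have to be found in the camera images.
- jig: Heel jig: plywood board 320 (x) by 300 (y) mm, fixed to the bench, top face 24 mm above the bench. Origin: centre of its underside, axes along its edges, z up, turned up to 0.45 rad either way. In its top an L-shaped slot, 18 mm wide, 16 mm deep, black floor: first leg along +y at x = -45 mm (wall at y = -74) to the corner, second leg along +x at y = +45 mm; the inner corner is rounded (8 mm).
- corner (a point): Middle of the slot's corner, at jig x = -45, y = +45 mm, on the board's top face. The walls beyond it stand 9 mm off, so the carrier's pin has about 2 mm of play around it.
- slot_end (a point): Where the carrier's centre is when home at the end of the second leg, at jig x = +45, y = +45 mm, on the board's top face. Pressed against the slot's end wall the carrier gets about 2 mm farther.
- stop (a point): Middle of the top of the steel stop bar fixed on the board beyond the slot's end: 14 (jig x) by 110 mm (jig y), 30 mm high above the board, with two brass studs 12 mm higher. The pin meets the end wall 4 mm before the disc would meet the bar.
- carrier: Blue plastic disc, 100 mm across, 22 mm thick, loose on the board (top 46 mm above the bench), 0.3 to 0.65 kg with heel. A 14 mm steel pin, 13 mm long, under its centre rides in the slot, starting 80 to 105 mm before the corner in the first leg. Origin: centre of the disc's underside. Turns freely about the pin, slides with plain friction (1 to 6 N) and stays where it is left.
- heel: D-shaped burgundy shoe heel with a black top piece, 48 by 44 mm at the top and 35 mm tall, fixed on the middle of the carrier disc, its top 81 mm above the bench; origin: centre of its underside. Not to be touched.
- spare_heel: Loose spare heel like the other one (48 by 44 by 35 mm, 60 g) standing on the board near the jig's corner at +x, -y. Origin: centre of its underside. Leave it.
- hammer: Shoe hammer, 230 mm long and up to 28 mm high, lying on the bench beside the jig's -y edge, its handle roughly along the jig's x. Origin: near its middle, on the bench.
- nippers: Red-handled nippers, 200 mm long and 16 mm high, lying on the bench beside the jig's +y edge, roughly along the jig's x. Origin: near their middle, on the bench.
- glue_pot: White glue pot with a blue brush cap, 150 by 85 mm and 132 mm high, to the robot's left. Origin: centre of its underside.
- tack_tin: Round brass tin of tacks, 80 mm in diameter and 19 mm high, to the robot's right. Origin: centre of its underside.
Mind the look-alikes: they are no part of the job. Leave any red or yellow look-alike of the carrier alone.

How it is judged:
By the outcome, as a careful person would: the job done as asked, in the order asked, and still so for the second after the job is handed in, with the robot touching nothing.
It also fails if it takes over 48 s, if anything falls off the work surface, if the arm or the gripper's body presses on something with over 40 N, if the wrist force passes 120 N, or if a joint passes its speed limit or range.

## Working session

There is one attempt and no reset: what is moved stays moved. The work goes in short steps, Python scripts to look and compute and a tool call to move; the robot and the scene stay as the last step left them, time stands still between calls to the robot, and variables do not carry over. Pictures are saved under pics/ and viewed, and the job is handed in when it is done.

Besides the shell and the picture viewer there is one more tool, called after ">>>" as name(argument=value, ...) on one line, values as JSON. arm_command: Moves the arm, as the interface text tells. Its arguments: {"type":"object","properties":{"deltas":{"type":"array","items":{"type":"array","items":{"type":"array","items":{"type":"number","minimum":-1,"maximum":1}}}}},"required":["deltas"]}

```bash
mkdir -p pics; python3 - <<'E'
from cell import env
import cv2,numpy as np
s=env.state();print(s)
for n in("top","side","wrist"):
    c=env.read_camera(n);cv2.imwrite(f"pics/{n}0.png",c["frame"][:,:,::-1])
    print(n,{k:np.round(v,4).tolist() if not np.isscalar(v) else v for k,v in c.items() if k!="frame"})
E
```

```text
{'t': 0.0, 'joints': array([ 1.22735410e+00,  4.91570087e-01,  1.55944397e+00, -9.91301783e-06,
        1.09168878e+00, -1.05629878e-01]), 'qvel': array([ 0.00190134, -0.00069651,  0.00076752,  0.00096753, -0.00060377,
        0.00093973]), 'tau': array([ 2.40480033e-03, -6.12640214e+01, -2.58178210e+01,  6.93633920e-02,
        4.82752465e-02, -8.12989288e-05]), 'eef_pos': array([147.15338421, 607.18447828, 214.0570921 ]), 'tcp_rot': array([-3.14048773e+00, -1.08308339e-04,  2.90378482e+00]), 'ft_force': array([ 0.16950452,  0.22599727, -0.19339283]), 'moment': array([-0.00158093, -0.01669505,  0.00540332]), 'opening': 0.9994652600980992}
top {'fx': 436.6287212168157, 'fy': 436.6287212168157, 'cx': 285.3685057013105, 'cy': 212.17196619677227, 'R': [[0.0094, -0.9999, 0.0061], [-0.9863, -0.0103, -0.1644], [0.1644, -0.0045, -0.9864]], 't': [-11.0765, 568.2838, 1097.8794]}
side {'fx': 520.4124732445548, 'fy': 520.4124732445548, 'cx': 287.69921456513174, 'cy': 207.51655651011268, 'R': [[0.9944, -0.1051, -0.0089], [-0.0661, -0.5547, -0.8294], [0.0822, 0.8253, -0.5586]], 't': [-544.9813, 85.6977, 1488.4607]}
wrist {'fx': 325.19226210127806, 'fy': 325.19226210127806, 'cx': 278.6007044777813, 'cy': 212.87566793784228, 'tool_from_camera': [[-0.0009, -0.9594, -0.282, 79.688], [1.0, -0.0007, -0.0008, 0.6351], [0.0006, -0.282, 0.9594, -169.5454], [0.0, 0.0, 0.0, 1.0]]}
```

View pics/top0.png

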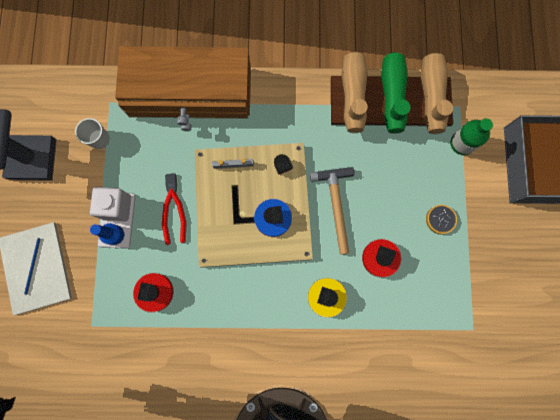

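View pics/side0.png

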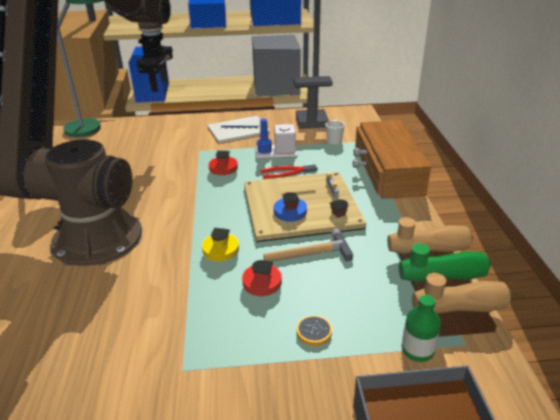

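Top view: jig corners at about (196,148), (305,143), (313,262) and (200,267). The blue disc is at (272,217), the slot corner near (237,220), the slot end near (236,187) and the steel stop at (233,163). I'll zoom in for exact pixels.

```bash
python3 - <<'E'
import cv2
a=cv2.imread("pics/top0.png")[135:275,185:325];cv2.imwrite("pics/topz.png",cv2.resize(a,None,fx=4.2,fy=4.2,interpolation=cv2.INTER_CUBIC))
a=cv2.imread("pics/side0.png")[160:270,230:380];cv2.imwrite("pics/sidez.png",cv2.resize(a,None,fx=5,fy=5,interpolation=cv2.INTER_CUBIC))
E
```

```text
(no output)
```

View pics/topz.png

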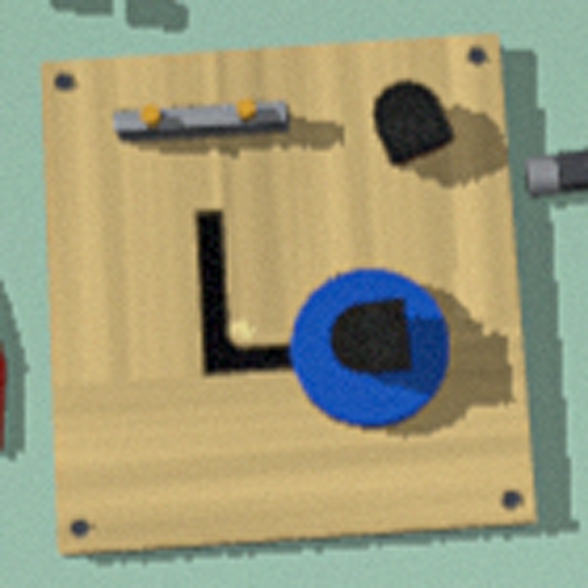

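View pics/sidez.png

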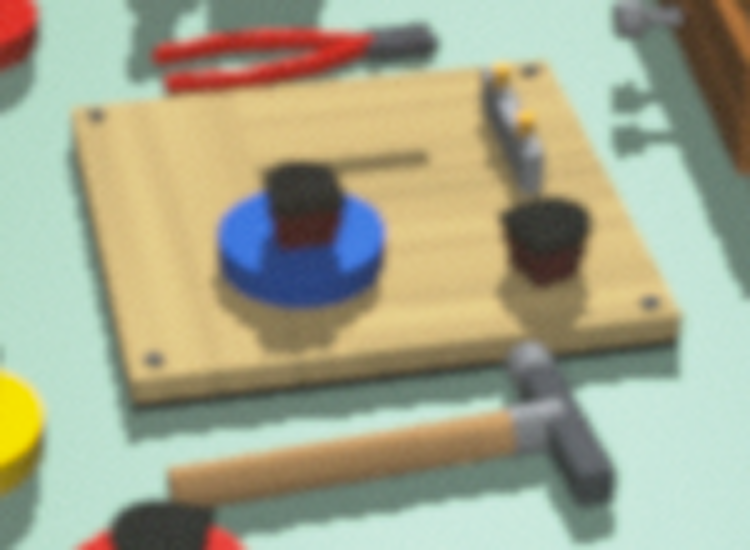

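View pics/wrist0.png

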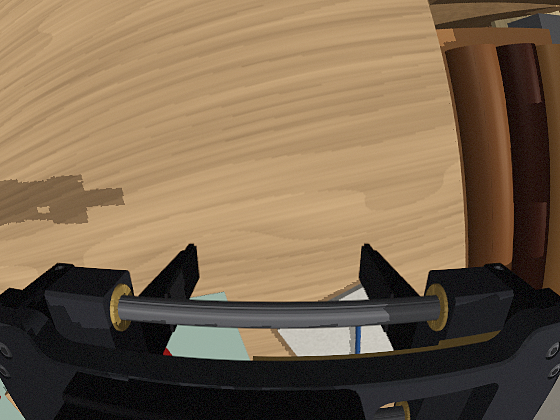

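```bash
cat > h.py <<'E'
import numpy as np,cv2
from scipy.optimize import least_squares
def proj(c,P):
    q=np.atleast_2d(P)@np.array(c["R"]).T+np.array(c["t"]); return np.c_[c["fx"]*q[:,0]/q[:,2]+c["cx"],c["fy"]*q[:,1]/q[:,2]+c["cy"]]
def back(c,uv,z):
    R=np.array(c["R"]);d=R.T@np.array([(uv[0]-c["cx"])/c["fx"],(uv[1]-c["cy"])/c["fy"],1]);o=-R.T@np.array(c["t"]);return o+d*(z-o[2])/d[2]
def unz(p,s,off): return (np.array(p)+.5)/s-.5+np.array(off)
def jig2w(p,P):
    P=np.atleast_2d(P).astype(float);c,s=np.cos(p[2]),np.sin(p[2]);return np.c_[p[0]+c*P[:,0]-s*P[:,1],p[1]+s*P[:,0]+c*P[:,1],P[:,2]]
E
python3 - <<'E'
from cell import env
from h import *
T=env.read_camera("top");S=env.read_camera("side")
J=np.array([[160,150,24],[160,-150,24],[-160,-150,24],[-160,150,24]])
tu=unz([(43,62),(498,33),(535,522),(60,550)],4.2,(185,135))
su=unz([(548,65),(680,316),(135,383),(75,108)],5,(230,160))
tu2=unz([(205,375),(195,212),(221,210)],4.2,(185,135));J2=np.array([[-54,54,24],[54,54,24],[54,36,24]])
# side handle for jig corners; +slot points
for use in ("t","s","ts"):
    def f(p):
        r=[]
        if "t" in use: r+=[(proj(T,jig2w(p,J))-tu).ravel(),(proj(T,jig2w(p,J2))-tu2).ravel()]
        if "s" in use: r+=[(proj(S,jig2w(p,J))-su).ravel()]
        return np.concatenate(r)
    o=least_squares(f,[550,30,0]);print(use,o.x.round(3),f(o.x).round(1))
p=o.x
d=back(T,unz((370,347),4.2,(185,135)),46);d2=back(S,unz((301,241),5,(230,160)),46)
print("disc",d,d2)
# HSV-based
for n,c in(("T",T),("S",S)):
    h=cv2.cvtColor(c["frame"],cv2.COLOR_RGB2HSV)
c,s=np.cos(p[2]),np.sin(p[2])
for q in(d,d2):
    e=q[:2]-p[:2];print("in jig",c*e[0]+s*e[1],-s*e[0]+c*e[1])
print(jig2w(p,[[-45,45,24],[45,45,24],[-45,-50,24]]))
E
```

```text
t [5.96461e+02 8.36790e+01 7.60000e-02] [-0.5 -0.3  0.4 -0.1  0.5  0.  -0.6  1.  -0.4  0.2  0.1 -0.5  0.6 -0.4]
s [5.99524e+02 8.34440e+01 7.40000e-02] [ 0.2 -0.9  1.   0.4 -0.7 -0.2 -0.6  0.1]
ts [5.97423e+02 8.35890e+01 7.60000e-02] [-0.5 -0.6  0.4 -0.5  0.5 -0.3 -0.6  0.6 -0.3 -0.1  0.2 -0.8  0.6 -0.8
 -0.5 -0.9  0.3  0.3 -1.3 -0.1 -1.3  0.2]
disc [554.74625152  27.5676201   46.        ] [556.52928688  17.89595199  46.        ]
in jig -46.808950679080716 -52.61810484628862
in jig -45.765696933696304 -62.39726640146857
[[549.13520094 125.04111808  24.        ]
 [638.87519963 131.8772453   24.        ]
 [556.35111301  30.3155639   24.        ]]
```

Top view and side view agree on the jig: about (597, 84), yaw 0.076. The disc is at jig (-46, -53) by the top view. My hand-picked side point gives y = -62. I'll close the fingers, turn the tool to the jig axes and move towards the start point behind the disc, about (562, -49).

>>> arm_command(deltas=[[[1,0.2,-0.32,0,0.04],[1,0.2,-0.32,0,0.04],[1,0.2,-0.32,0,0.04],[1,0.2,-0.32,0,0.04],[1,0.2,-0.32,0,0.04],[1,0.2,-0.32,0,0.04],[1,0.2,-0.32,0,0.04],[1,0.2,-0.32,0,0.04],[1,0.2,-0.32,0,0.04],[1,0.2,-0.32,0,0.04],[1,0,0,0,0],[1,0,0,0,0]]])

```text
t: 1.25
eef_pos: [351.6, 272.1, 213.2]
tcp_rot: [3.141, 0.001, -3.047]
ft_force: [-0.8, 0.3, 0.0]
opening: 0.215
```

>>> arm_command(deltas=[[[1,0.21,-0.32,0,-0.02],[1,0.21,-0.32,0,0],[1,0.21,-0.32,0,0],[1,0.21,-0.32,0,0],[1,0.21,-0.32,0,0],[1,0.21,-0.32,0,0],[1,0.21,-0.32,0,0],[1,0.21,-0.32,0,0],[1,0.21,-0.32,0,0],[1,0.21,-0.32,0,0],[1,0,0,0,0],[1,0,0,0,0]]])

```text
t: 2.25
eef_pos: [568.9, -51.7, 212.8]
tcp_rot: [3.139, 0.003, -3.051]
ft_force: [-0.2, 0.4, -0.1]
opening: 0.004
```

```bash
python3 - <<'E'
from cell import env
import cv2
s=env.state();print(s["eef_pos"],s["tcp_rot"],s["joints"])
for n in("top","side"):
    c=env.read_camera(n);f=c["frame"][:,:,::-1]
    cv2.imwrite(f"pics/{n}1.png",cv2.resize(f[120:320,150:400],None,fx=3,fy=3))
c=env.read_camera("wrist");cv2.imwrite("pics/w1.png",c["frame"][:,:,::-1])
E
```

```text
[568.91518545 -51.74638279 212.78351547] [ 3.13929573  0.00316255 -3.05118457] [-0.20781955  0.41547258  1.69730432  0.00365267  1.02647065 -1.87091543]
```

View pics/side1.png

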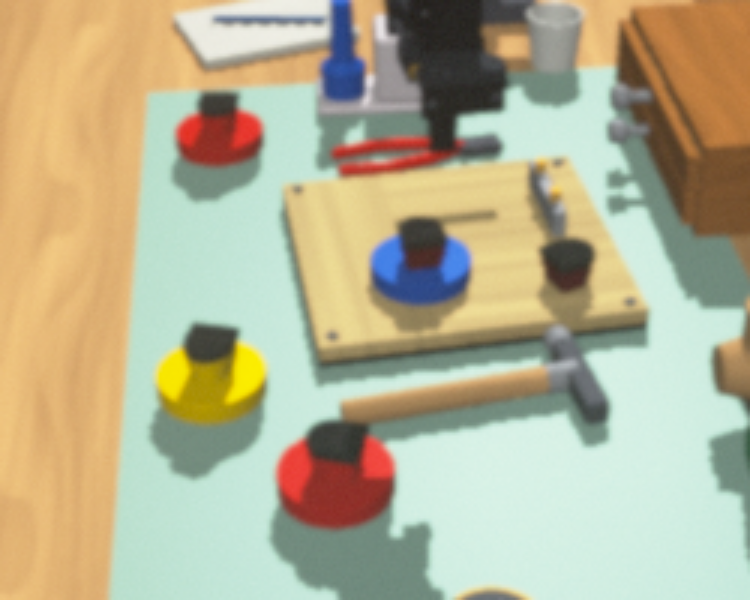

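View pics/w1.png

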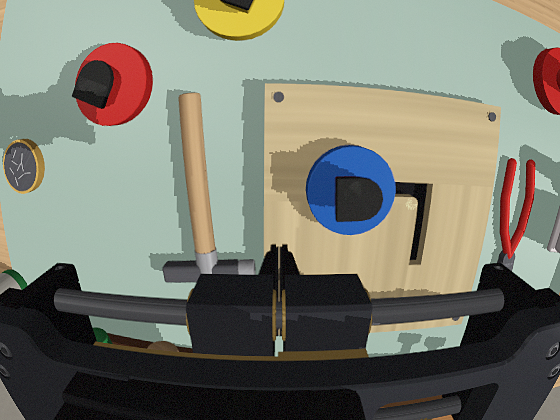

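View pics/top1.png

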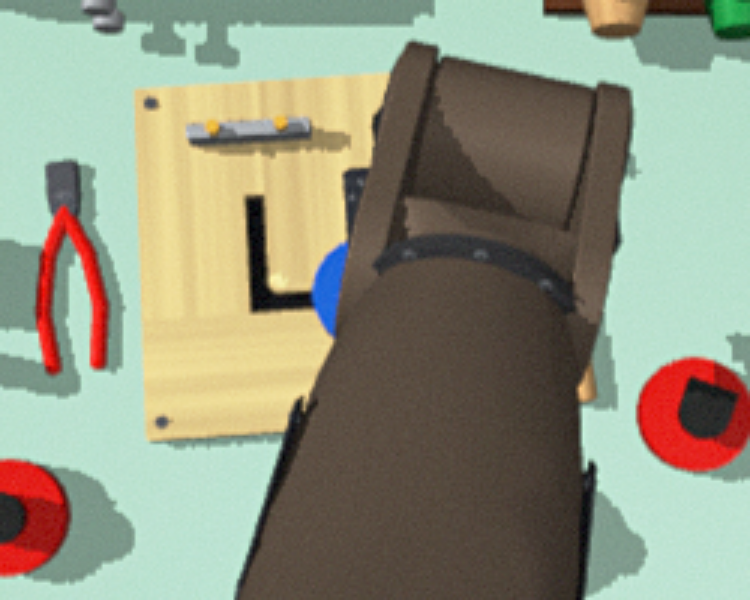

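The wrist view shows the disc at about (351,189), the jig's -x corners at (265,83) and (499,106), the slot corner at (432,184) and the slot end at (415,264). The fingers are over the -y edge. I'll measure from this view as well.

```bash
cat >> h.py <<'E'
from scipy.spatial.transform import Rotation as Ro
def wback(c,s,uv,z):
    d=np.array(uv,float)-[c["cx"],c["cy"]];r=np.hypot(*d);th=r/c["fx"]
    v=np.r_[np.sin(th)*d/r,np.cos(th)];M=np.array(c["tool_from_camera"])
    R=Ro.from_euler("xyz",s["tcp_rot"]).as_matrix()
    D=R@M[:3,:3]@v;o=R@M[:3,3]+s["eef_pos"];return o+D*(z-o[2])/D[2]
P=np.array([597.4,83.6,.076])
def w2j(q,p=P):
    c,s=np.cos(p[2]),np.sin(p[2]);e=np.array(q)[:2]-p[:2];return np.array([c*e[0]+s*e[1],-s*e[0]+c*e[1]])
E
python3 - <<'E'
from cell import env
from h import *
s=env.state();c=env.read_camera("wrist")
for uv,z in[((265,83),24),((499,106),24),((432,184),24),((424,265),24),((409,263),24)]:
    q=wback(c,s,uv,z);print(uv,q.round(1),w2j(q).round(1))
h=cv2.cvtColor(c["frame"],cv2.COLOR_RGB2HSV);m=((h[...,0]>105)&(h[...,0]<125)&(h[...,1]>150)&(h[...,2]>60)).astype(np.uint8)
cs,_=cv2.findContours(m,0,1)
k=max(cs,key=cv2.contourArea)[:,0]
W=np.array([wback(c,s,u,46)[:2] for u in cv2.convexHull(k)[:,0]])
(ct,r)=cv2.minEnclosingCircle(W.astype(np.float32));print("disc",ct,r,w2j(ct))
T=env.read_camera("top")
E
```

```text
(265, 83) [450.  -75.3  24. ] [-159.1 -147.2]
(499, 106) [426.8 220.3  24. ] [-159.8  149.2]
(432, 184) [541.  134.9  24. ] [-52.4  55.4]
(424, 265) [648.1 149.6  24. ] [55.6 62. ]
(409, 263) [646.2 126.6  24. ] [52.  39.2]
disc (556.342529296875, 27.066007614135742) 50.51419448852539 [-45.23140223 -53.25343602]
```

The wrist-camera points agree with the jig pose to about 3 mm near the -x edge and 7 mm worst at the slot end. The disc is at jig (-45.2, -53.3). I'll descend behind it.

>>> arm_command(deltas=[[[1,-0.06,0.02,-0.3,-0.02],[1,0,0,-0.3,0],[1,0,0,-0.3,0],[1,0,0,-0.3,0],[1,0,0,-0.2,0],[1,0,0,-0.1,0],[1,0,0,0,0],[1,0,0,0,0]]])

```text
t: 3.17
eef_pos: [559.9, -39.5, 62.4]
tcp_rot: [3.141, 0.012, -3.054]
ft_force: [-0.3, -0.9, 0.1]
opening: 0.005
```

```bash
python3 - <<'E'
from cell import env
from h import *
s=env.state();print(s["eef_pos"],s["tcp_rot"],s["ft_force"],w2j(s["eef_pos"]))
c=env.read_camera("side");f=c["frame"][:,:,::-1]
cv2.imwrite(f"pics/side2.png",cv2.resize(f[140:290,220:390],None,fx=4,fy=4))
c=env.read_camera("wrist");cv2.imwrite("pics/w2.png",c["frame"][:,:,::-1])
E
```

```text
[559.91999914 -39.50927734  62.37654002] [ 3.14149494  0.01159665 -3.05442614] [-0.32131829 -0.871498    0.09917928] [ -46.71911138 -119.90817013]
```

View pics/side2.png

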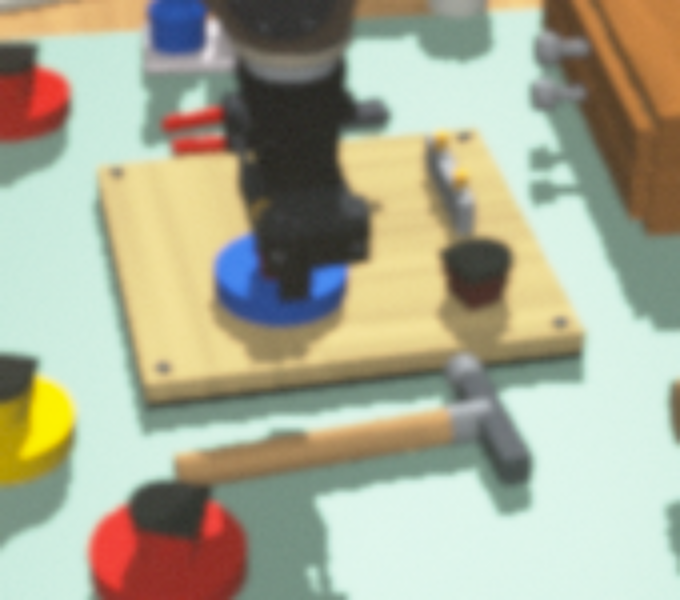

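View pics/w2.png

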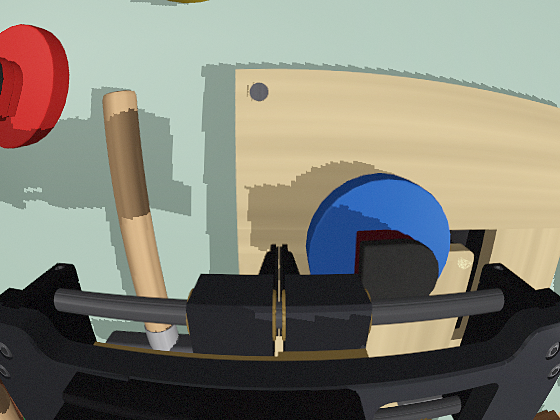

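The descent drifted about 10 mm toward the disc, so I'll back off first and then lower slowly.

>>> arm_command(deltas=[[[1,0.02,-0.1,0,-0.015],[1,0,0,0,0],[1,0,0,-0.1,0],[1,0,0,-0.1,0],[1,0,0,-0.08,0],[1,0,0,0,0],[1,0,0,0,0]]])

```text
t: 3.85
eef_pos: [564.1, -51.3, 35.8]
tcp_rot: [-3.139, 0.019, -3.068]
ft_force: [-0.3, 0.4, -0.4]
opening: 0.003
```

>>> arm_command(deltas=[[[1,0,0,-0.05,0],[1,0,0.04,0,0],[1,-0.005,0.06,0,0],[1,-0.005,0.06,0,0],[1,-0.005,0.06,0,0],[1,-0.005,0.06,0,0],[1,-0.005,0.06,0,0],[1,-0.005,0.06,0,0],[1,-0.005,0.06,0,0]]])

```text
t: 4.6
eef_pos: [560.3, -1.1, 30.4]
tcp_rot: [-3.139, 0.019, -3.068]
ft_force: [-0.2, -1.2, -0.8]
opening: 0.005
```

```bash
cat > look.py <<'E'
from cell import env
from h import *
import sys
n=sys.argv[1]
s=env.state();print(s["t"],s["eef_pos"],s["tcp_rot"],s["ft_force"],"tcp jig",w2j(s["eef_pos"]))
T=env.read_camera("top");c=env.read_camera("wrist");S=env.read_camera("side")
im=[]
for cam,nm,b in((T,"top",lambda u:back(T,u,46)),(S,"side",lambda u:back(S,u,46)),(c,"wrist",lambda u:wback(c,s,u,46))):
    h=cv2.cvtColor(cam["frame"],cv2.COLOR_RGB2HSV);m=((h[...,0]>105)&(h[...,0]<125)&(h[...,1]>150)&(h[...,2]>60)).astype(np.uint8)
    if nm=="side": m[:180]=0
    if nm=="top": m[:,:170]=0
    cs,_=cv2.findContours(m,0,1)
    if not cs: print(nm,"none");continue
    k=cv2.convexHull(max(cs,key=cv2.contourArea))[:,0]
    W=np.array([b(u)[:2] for u in k])
    # fit circle radius 50, robust
    o=least_squares(lambda p:np.hypot(*(W-p).T)-50,W.mean(0),loss="soft_l1",f_scale=2)
    print(nm,len(k),"disc jig",w2j(o.x).round(1),"cost",round(o.cost,1))
a=cv2.resize(T["frame"][130:280,180:330],(400,400));b=cv2.resize(S["frame"][140:290,230:380],(400,400))
cv2.imwrite(f"pics/{n}.png",np.hstack([a,b])[:,:,::-1]);cv2.imwrite(f"pics/{n}w.png",c["frame"][:,:,::-1])
E
python3 look.py a3
```

```text
4.6 [560.31688626  -1.0519527   30.36672557] [-3.13903752  0.01942998 -3.06799385] [-0.24245026 -1.208195   -0.8038412 ] tcp jig [-43.40342608 -81.59199119]
top 6 disc jig [-25.9  69.3] cost 4.8
side 13 disc jig [-43.6 -39.9] cost 83.4
wrist 38 disc jig [-46.3 -25.8] cost 45.5
```

View pics/a3.png

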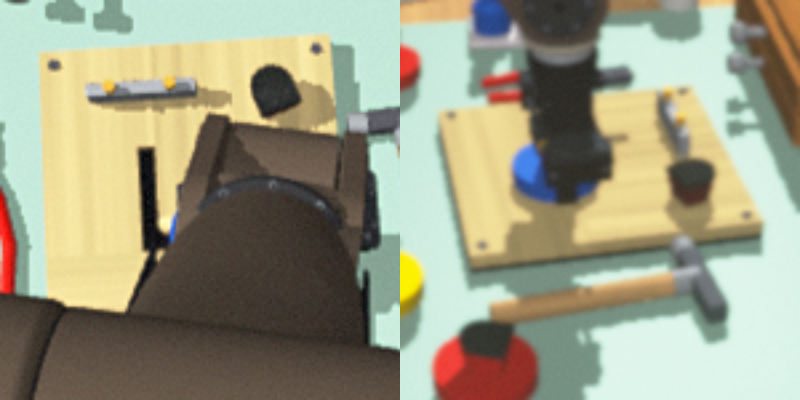

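View pics/a3w.png

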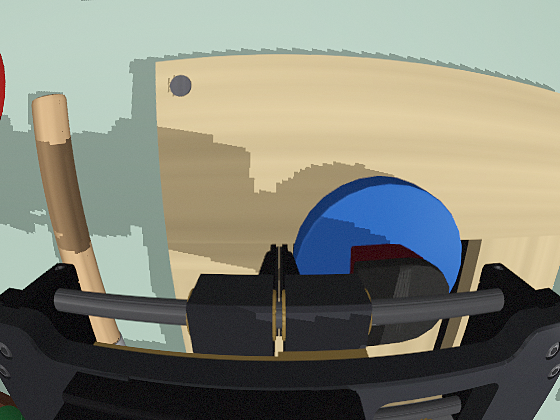

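The fingers bear on the disc's side wall with a clear gap to the heel, and the disc is moving along the slot. About 64 mm remain to the corner.

>>> arm_command(deltas=[[[1,-0.005,0.06,0,0],[1,-0.005,0.06,0,0],[1,-0.005,0.06,0,0],[1,-0.005,0.06,0,0],[1,-0.005,0.06,0,0],[1,-0.005,0.06,0,0],[1,-0.005,0.06,0,0],[1,-0.005,0.06,0,0]]])

```text
t: 5.42
eef_pos: [556.3, 49.9, 30.5]
tcp_rot: [-3.139, 0.02, -3.069]
ft_force: [1.3, -2.2, -0.4]
opening: 0.007
```

```bash
python3 look.py a4
```

```text
5.4167 [556.2702561   49.8850364   30.48528874] [-3.13862324  0.01994357 -3.06911193] [ 1.31700095 -2.19682656 -0.38722007] tcp jig [-43.57088963 -30.4947894 ]
top none
side 12 disc jig [-46.8  11.6] cost 76.4
wrist 38 disc jig [-46.7  25.2] cost 40.1
```

View pics/a4w.png

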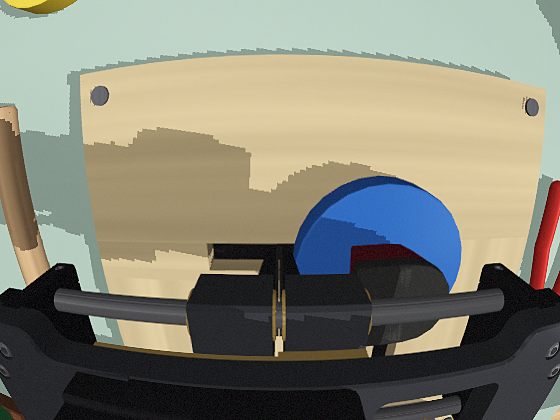

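>>> arm_command(deltas=[[[1,-0.003,0.03,0,0],[1,-0.003,0.03,0,0],[1,-0.003,0.03,0,0],[1,0,0.02,0,0]]])

```text
t: 5.9
eef_pos: [555.4, 60.8, 30.5]
tcp_rot: [-3.138, 0.02, -3.069]
ft_force: [-0.4, -1.4, -0.4]
opening: 0.004
```

>>> arm_command(deltas=[[[1,0,0.02,0,0],[1,0,0.01,0,0]]])

```text
t: 6.07
eef_pos: [555.4, 64.1, 30.4]
tcp_rot: [-3.138, 0.02, -3.069]
ft_force: [0.4, -1.6, -1.0]
opening: 0.006
```

>>> arm_command(deltas=[[[1,0,0.01,0,0]]])

```text
t: 6.15
eef_pos: [555.5, 65.2, 30.5]
tcp_rot: [-3.138, 0.02, -3.069]
ft_force: [0.1, -1.4, -0.9]
opening: 0.003
```

>>> arm_command(deltas=[[[1,0,0.01,0,0]]])

```text
t: 6.23
eef_pos: [555.4, 66.3, 30.4]
tcp_rot: [-3.138, 0.02, -3.069]
ft_force: [0.3, -2.0, 0.2]
opening: 0.001
```

>>> arm_command(deltas=[[[1,0,0.01,0,0],[1,0,0.01,0,0]]])

```text
t: 6.4
eef_pos: [555.5, 68.4, 30.5]
tcp_rot: [-3.138, 0.02, -3.069]
ft_force: [0.4, -2.4, -0.2]
opening: 0.003
```

>>> arm_command(deltas=[[[1,0,0.01,0,0]]])

```text
t: 6.48
eef_pos: [555.5, 69.4, 30.5]
tcp_rot: [-3.138, 0.02, -3.069]
ft_force: [0.4, -3.0, -0.3]
opening: 0.001
```

>>> arm_command(deltas=[[[1,0,0.01,0,0]]])

```text
t: 6.57
eef_pos: [555.5, 70.5, 30.5]
tcp_rot: [-3.138, 0.02, -3.07]
ft_force: [1.1, -2.3, -0.3]
opening: 0.002
```

```bash
python3 look.py a5
```

```text
6.5667 [555.47052117  70.49201822  30.47663107] [-3.13829159  0.01994651 -3.06953265] [ 1.06941691 -2.30747017 -0.25120452] tcp jig [-42.80369264  -9.88657055]
top none
side 13 disc jig [-44.5  28.2] cost 84.4
wrist 33 disc jig [-47.1  45.6] cost 39.0
```

View pics/a5w.png

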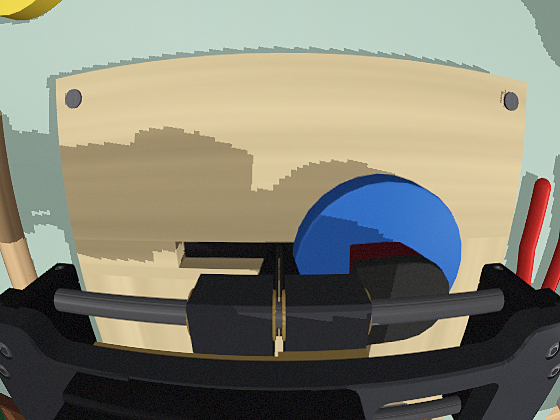

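View pics/a5.png

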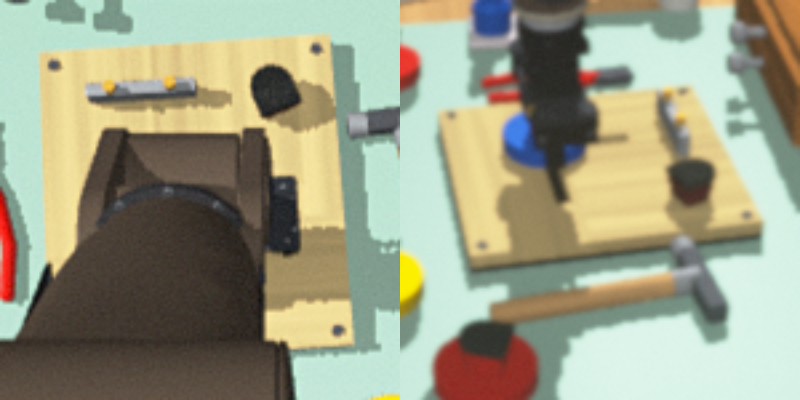

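>>> arm_command(deltas=[[[1,0,0.01,0,0]]])

```text
t: 6.8
eef_pos: [555.5, 71.5, 30.5]
tcp_rot: [-3.138, 0.02, -3.07]
ft_force: [0.8, -2.3, -0.1]
opening: 0.001
```

>>> arm_command(deltas=[[[1,0,0.01,0,0]]])

```text
t: 6.88
eef_pos: [555.5, 72.0, 30.5]
tcp_rot: [-3.138, 0.02, -3.069]
ft_force: [0.7, -13.6, 2.3]
opening: 0.009
```

The pin has met the far wall: the force rose to 13.6 N. The disc is at the corner. I'll back off, go round to the disc's -x side and look.

>>> arm_command(deltas=[[[1,0,-0.03,0,0],[1,0,-0.08,0.02,0],[1,0,-0.08,0.03,0],[1,0,-0.04,0.02,0],[1,0,0,0,0],[1,-0.15,-0.01,0,0],[1,-0.15,-0.01,0,0],[1,-0.15,-0.01,0,0],[1,-0.15,-0.01,0,0],[1,-0.15,-0.01,0,0],[1,-0.07,0,0,0],[1,0,0,0,0]]])

```text
t: 7.88
eef_pos: [471.0, 40.8, 39.4]
tcp_rot: [-3.138, 0.023, -3.072]
ft_force: [0.9, 0.5, -0.3]
opening: 0.003
```

```bash
python3 look.py a6
```

```text
7.8833 [470.96441686  40.80412201  39.387667  ] [-3.13840499  0.0227099  -3.07241183] [ 0.88639731  0.51924721 -0.29222022] tcp jig [-129.31996947  -33.07248635]
top 22 disc jig [-47.4  46.4] cost 31.4
side 14 disc jig [-47.6  30.6] cost 100.8
wrist 21 disc jig [-37.3  51.5] cost 215.4
```

View pics/a6w.png

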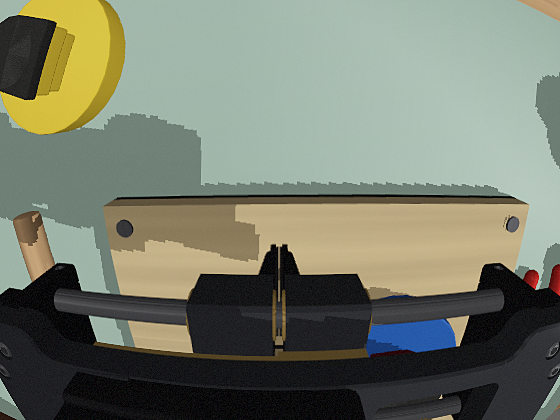

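View pics/a6.png

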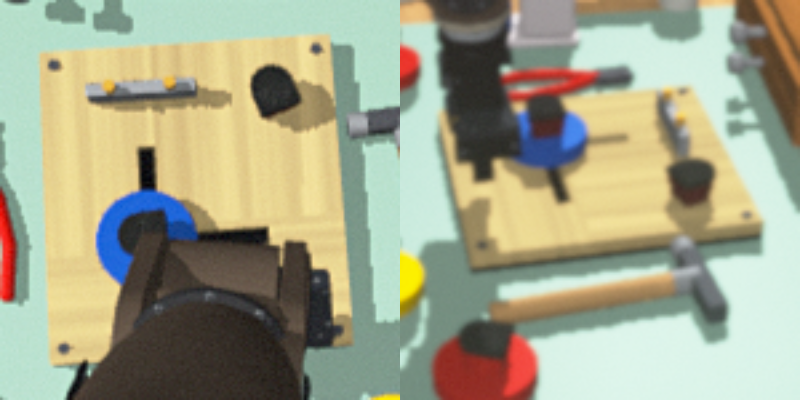

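>>> arm_command(deltas=[[[1,-0.01,0.15,0,0],[1,-0.01,0.15,0,0],[1,-0.01,0.15,0,0],[1,-0.01,0.15,0,0],[1,-0.01,0.1,0,0],[1,0,0,0,0],[1,0,0,0,0]]])

```text
t: 8.62
eef_pos: [474.0, 113.8, 39.2]
tcp_rot: [-3.138, 0.03, -3.073]
ft_force: [-0.5, -0.3, -0.5]
opening: 0.004
```

>>> arm_command(deltas=[[[1,0,0.06,-0.05,0],[1,0,0,-0.04,0],[1,0,0,0,0]]])

```text
t: 8.87
eef_pos: [474.8, 119.2, 29.4]
tcp_rot: [-3.138, 0.031, -3.074]
ft_force: [-0.5, -0.3, 0.0]
opening: 0.006
```

>>> arm_command(deltas=[[[1,0.03,0.002,0,0],[1,0.04,0.003,0,0],[1,0.05,0.004,0,0],[1,0.05,0.004,0,0],[1,0.05,0.004,0,0]]])

```text
t: 9.28
eef_pos: [497.1, 119.6, 28.7]
tcp_rot: [-3.138, 0.026, -3.076]
ft_force: [-4.2, -0.6, 1.7]
opening: 0.006
```

```bash
python3 look.py a7
```

```text
9.2833 [497.11760495 119.59331842  28.68962027] [-3.13776188  0.02608673 -3.07578636] [-4.23182361 -0.58375323  1.65595584] tcp jig [-97.26005927  43.50354696]
top 9 disc jig [-40.5  46.4] cost 62.9
side 17 disc jig [-37.1  29.1] cost 76.7
wrist 7 disc jig [-53.2  -5.7] cost 6.7
```

View pics/a7w.png

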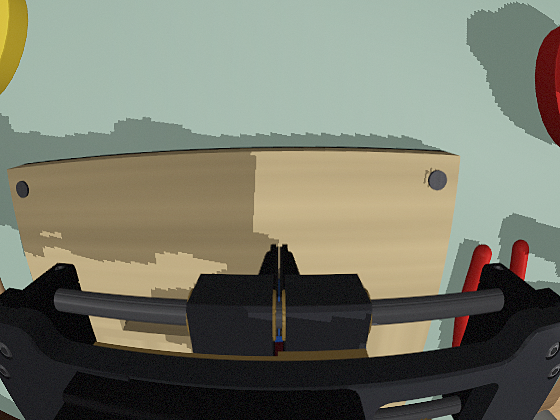

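View pics/a7.png

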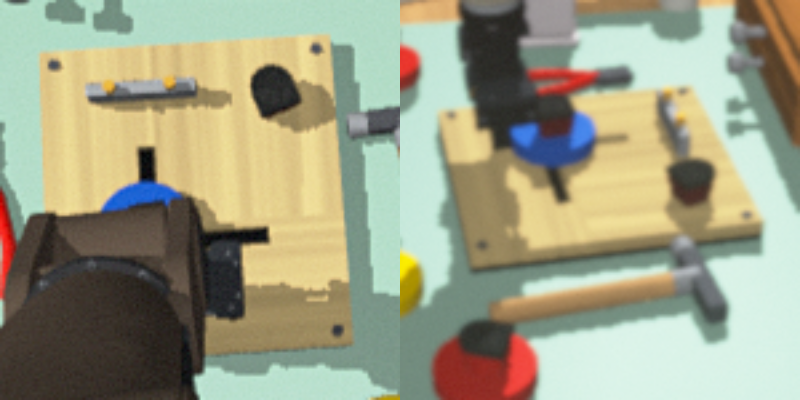

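Disc moving along the second leg (top view gives about x = -40, y = 46) with about 4 N. I'll carry on pushing along +x.

>>> arm_command(deltas=[[[1,0.05,0.006,0.01,0],[1,0.05,0.006,0,0],[1,0.05,0.006,0,0],[1,0.05,0.006,0,0],[1,0.05,0.006,0,0],[1,0.05,0.006,0,0]]])

```text
t: 9.93
eef_pos: [528.4, 123.6, 29.7]
tcp_rot: [-3.138, 0.025, -3.075]
ft_force: [-2.0, 0.6, 1.8]
opening: 0.004
```

>>> arm_command(deltas=[[[1,0.05,0.006,0,0],[1,0.05,0.006,0,0],[1,0.05,0.006,0,0],[1,0.05,0.006,0,0],[1,0.03,0.003,0,0]]])

```text
t: 10.35
eef_pos: [554.3, 126.7, 29.7]
tcp_rot: [-3.138, 0.025, -3.075]
ft_force: [-3.0, -0.2, 1.3]
opening: 0.007
```

```bash
python3 look.py a8
```

```text
10.35 [554.31692699 126.70846213  29.74478545] [-3.13773062  0.02467043 -3.07538153] [-2.96715252 -0.19362515  1.3371175 ] tcp jig [-39.68561887  46.25518719]
top 6 disc jig [114.3  49.6] cost 16.2
side 15 disc jig [18.  31.7] cost 48.1
wrist 6 disc jig [-2.2 -3.6] cost 3.9
```

View pics/a8.png

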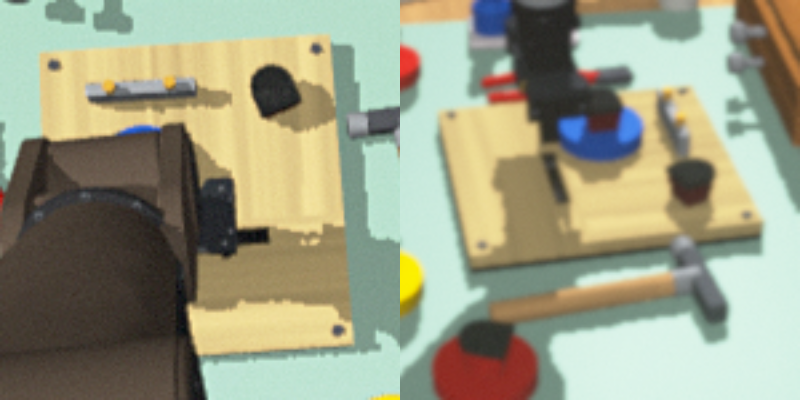

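Disc at about x = 20, as expected. About 25 mm to go, in smaller steps near the end.

>>> arm_command(deltas=[[[1,0.04,0.003,0,0],[1,0.04,0.003,0,0],[1,0.04,0.003,0,0],[1,0.03,0.002,0,0],[1,0.02,0.001,0,0]]])

```text
t: 10.92
eef_pos: [571.4, 127.9, 29.7]
tcp_rot: [-3.138, 0.023, -3.075]
ft_force: [-3.6, 0.0, 2.6]
opening: 0.003
```

>>> arm_command(deltas=[[[1,0.02,0.001,0,0],[1,0.02,0.001,0,0]]])

```text
t: 11.08
eef_pos: [575.6, 128.1, 29.7]
tcp_rot: [-3.138, 0.023, -3.075]
ft_force: [-3.3, -0.0, 2.5]
opening: 0.007
```

>>> arm_command(deltas=[[[1,0.01,0.001,0,0],[1,0.01,0.001,0,0]]])

```text
t: 11.25
eef_pos: [577.9, 128.3, 29.7]
tcp_rot: [-3.138, 0.022, -3.075]
ft_force: [-3.2, -0.6, 2.1]
opening: 0.002
```

>>> arm_command(deltas=[[[1,0.01,0.001,0,0],[1,0.01,0.001,0,0]]])

```text
t: 11.42
eef_pos: [579.9, 128.5, 29.7]
tcp_rot: [-3.138, 0.022, -3.075]
ft_force: [-4.2, 0.6, 2.8]
opening: 0.005
```

>>> arm_command(deltas=[[[1,0.01,0.001,0,0]]])

```text
t: 11.5
eef_pos: [580.4, 128.6, 29.6]
tcp_rot: [-3.138, 0.021, -3.075]
ft_force: [-8.9, -1.8, 6.0]
opening: 0.004
```

>>> arm_command(deltas=[[[1,0.01,0.001,0,0]]])

```text
t: 11.58
eef_pos: [580.4, 128.6, 29.6]
tcp_rot: [-3.137, 0.018, -3.075]
ft_force: [-10.1, -1.3, 8.9]
opening: 0.002
```

>>> arm_command(deltas=[[[1,0.01,0.001,0,0]]])

```text
t: 11.67
eef_pos: [580.4, 128.6, 29.6]
tcp_rot: [-3.137, 0.016, -3.075]
ft_force: [-8.3, -1.5, 6.4]
opening: 0.002
```

The disc is against the end wall: the force rises to about 10 N and there's no further motion, with the TCP at jig x = -13.5 as predicted. I'll retreat along -x, then lift clear.

>>> arm_command(deltas=[[[1,-0.02,0,0,0],[1,-0.05,0,0,0],[1,-0.1,-0.01,0,0],[1,-0.15,-0.01,0,0],[1,-0.15,-0.01,0.02,0],[1,-0.15,-0.01,0.1,0],[1,-0.1,0,0.2,0],[1,0,0,0.3,0],[1,0,0,0.3,0],[1,0,0,0.3,0],[1,0,0,0,0],[1,0,0,0,0]]])

```text
t: 12.67
eef_pos: [500.8, 124.0, 155.7]
tcp_rot: [-3.138, 0.023, -3.075]
ft_force: [-0.9, 0.1, -1.3]
opening: 0.002
```

>>> arm_command(deltas=[[[1,-0.15,0.3,0,0],[1,-0.15,0.3,0,0],[1,-0.15,0.3,0,0],[1,-0.1,0.3,0,0],[1,-0.1,0.3,0.1,0],[1,-0.1,0.3,0.1,0],[1,-0.1,0.3,0.1,0],[1,0,0,0,0],[1,0,0,0,0]]])

```text
t: 13.42
eef_pos: [407.5, 340.0, 178.2]
tcp_rot: [-3.135, 0.02, -3.079]
ft_force: [-0.1, -0.5, -0.3]
opening: 0.005
```

```bash
python3 look.py a9; python3 - <<'E'
from cell import env
import cv2
cv2.imwrite("pics/t9.png",env.read_camera("top")["frame"][:,:,::-1])
E
```

```text
13.4167 [407.53422832 340.00012512 178.1545527 ] [-3.1351775   0.01977341 -3.07937519] [-0.1209911  -0.53640666 -0.28031109] tcp jig [-169.8500472   270.07590948]
top 27 disc jig [44.9 46.8] cost 25.0
side 16 disc jig [46.5 34.6] cost 63.9
wrist 15 disc jig [-51.9 354.6] cost 118.5
```

View pics/a9.png

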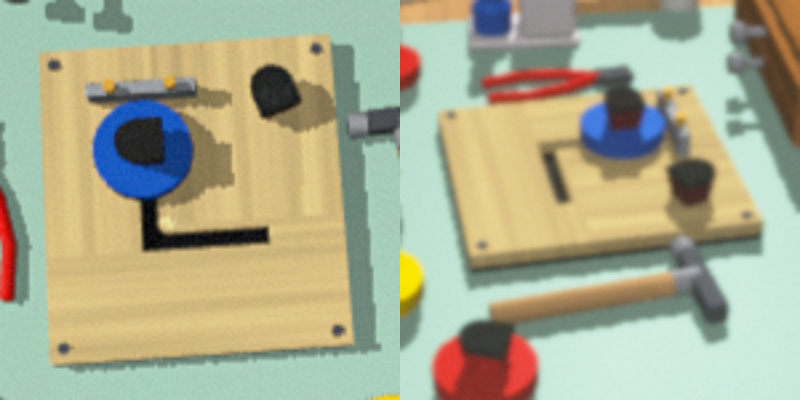

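View pics/t9.png

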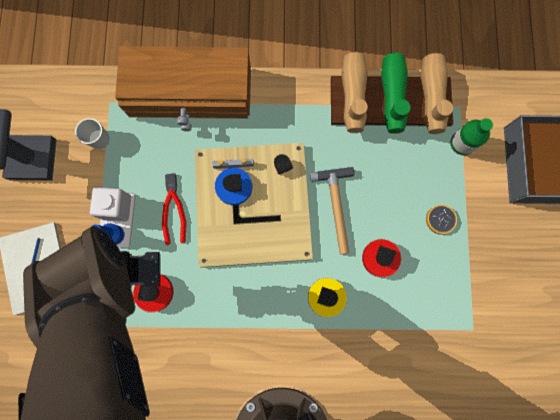

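The disc is home at the steel stop (top view (234,187)). The top view puts it at jig (44.9, 46.8). The spare heel, hammer, nippers, pot and look-alikes appear unmoved, and the arm is clear of everything.

```bash
python3 -c "
from cell import env
print(env.job_done())"
```

```text
the job is handed in; nothing more can be done
None
```

The blue carrier disc is home at the end of the second leg by the steel stop, and I handed the job in at about 13.5 s of the 48 s allowed.

I pushed it with closed fingers against its side wall only. It went along the first leg until the pin met the corner wall (13.6 N). I then went round the disc at low height and pushed it along the second leg until the pin met the end wall (about 10 N, no further motion). I backed off and lifted clear.

**Last checks:**
- **Position:** the top camera puts the disc at jig (44.9, 46.8), against a target of (45, 45). The finger position at wall contact puts its x at about 46.5.
- **Disagreements:** the side camera agreed in x (46.5) but read y as 34.6, about 12 mm off. My side-camera circle fit read y too low in the earlier checks too, so I trusted the top view. The wrist camera gave no usable reading in the last check, because the disc was not in its view.
- **Heel and surroundings:** I saw no contact with the glued heel. The spare heel, hammer, nippers and other items look unmoved in the last top picture; the arm hides part of the glue pot and one red look-alike there.

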